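# Clamp a cast on the tilted model table and check its seat with a stylus

## Task

The cast lies loose on the tilted model table: turn the clamp's black wing knob clockwise until it clicks past its detent, so that the cast is pushed home against the fixed jaw and stays clamped. Then check that it sits firm: take the straight stylus from the instrument rest and touch its tip gently on the dark dot on the last molar on the left and after that on the one on the right, resting on each for a moment; only the stylus may touch the cast. Lay the stylus back in its empty grooves and leave the other things alone.

Things in the scene. Friction and masses are not known exactly. Their poses are not given: they have to be found in the camera images.
- model_table: grey and steel model table (cast holder), fixed to the bench: round foot 100 mm across, ball joint, and on it a plate locked 30 degrees towards the robot. Origin: centre of the foot's underside, on the bench; x points up the slope (away from the robot), z up. Its place and yaw vary
- clamp_plate: aluminium plate, 94 mm up the slope (x -47 to 47) by 190 mm across (y -117 to 72). Origin on its top face above the ball joint; x up the slope, y left, z square to it, leaning 30 degrees from vertical towards the robot. Ledge under the cast at x = -28 mm; fixed jaw, 11 mm high, its face at y = +52 mm; moving jaw right of the cast, driven by the knob
- knob (a joint): angle of the clamp knob, rad, growing clockwise seen from above. Starts at 0 to 0.4; turns easily to about 1.95, then a sprung ball resists with about 0.3 N m, gives way at 2.2 and the knob snaps on; from about 2.25 the sprung jaw squeezes the cast; end stop at 2.70. Past the click it stays where it is left; short of 2.2 it is not locked
- knob_grip (a point): on the knob's axis (along clamp_plate z, at plate x = 0, y = -85 mm), 43 mm above the plate, in its wing: a bar 58 mm long, 14 thick, 28 to 50 mm above the plate, over a round skirt 43 mm across. The wing's length makes an angle of 2.62 minus knob with plate x, counter-clockwise from above. Beside the skirt, at plate x = -30 to -46 mm, a block 31 mm high
- cast: orange dental cast on a clear square-edged base, 56 (x) by 66 (y) by 40 mm, base 12 mm high, 0.12 kg, loose on the plate. Origin: centre of the base's underside; axes along those of clamp_plate. Clamped, its origin lies at about x = 0, y = +19 mm, z = 0 of clamp_plate; it starts 3 to 7 mm to the right of that
- dot_left (a point): dark dot, 4 mm across, on top of the cast's last molar on the left (its +x, +y end), on the surface
- dot_right (a point): dark dot, 4 mm across, on top of the cast's last molar on the right (+x, -y end), on the surface
- instrument_rest: steel rest, fixed, 86 (x) by 124 (y) mm, origin in the middle of its underside: rails 10 mm thick at x = -36 and +36 mm, top at 28 mm, with three pairs of grooves 14 mm wide at y = -38, 0 and +38 mm, groove floor at 19 mm; between the rails a floor 5 mm high. Hooked probe in the middle; stylus and spatula in the outer grooves, either way round
- stylus: straight steel stylus with a square knurled handle 9 by 9 by 104 mm and a thin straight shaft, 160 mm long overall, 0.04 kg. Lies in one pair of grooves, tip away from the robot. x points along it to the tip; origin on the underside of the handle, 70 mm before the handle's blunt end and 90 mm behind the tip
- stylus_grip (a point): point on the stylus' axis, in the middle of the handle between the rails, 100 mm behind the tip
- stylus_tip (a point): the tip of the stylus (round, 4 mm thick)
- spatula: thin straight cement spatula, 150 mm, in the other outer groove; leave it
- hooked_probe: double-ended hand instrument with bent ends, 171 mm, in the middle groove; leave it
- mug: cream mug, 98 mm high, a bystander; leave it
- parts_box: small clear box, 36 mm, a bystander; leave it
- white_cast: white cast, 56 by 60 by 28 mm, a bystander; leave it
Mind the look-alikes: they are no part of the job. What is shaped like the model_table but blue is not meant.

How it is judged:
By the outcome, as a careful person would: the job done as asked, in the order asked, and still so for the second after the job is handed in, with the robot touching nothing.
It also fails if it takes over 67 s, if anything falls off the work surface, if the arm or the gripper's body presses on something with over 40 N, if the wrist force passes 120 N, or if a joint passes its speed limit or range.

## Robot

A 6-joint arm with a two-finger parallel gripper is mounted at the origin on a cart in front of the work surface, level with it; the furniture and walls round the work are solid. World frame = base frame: x ahead of the robot, y to its left, z up, the work surface at z = 0. Lengths are in m, angles in rad, forces in N, time in s.
With the tool pointing down it reaches from about 0.375 to 0.975 m from the base axis. Payload 3.8 kg.
Tool frame: the origin (TCP) lies between the finger pads; the fingertips stand 25 mm ahead of it and the grasp point (between the pads) lies 6 mm ahead of it; z points along the fingers, y is the line along which they close (so a half turn about z gives the same grasp; the last joint's range is limited). The gripper opens to 85 mm and grips with 20 to 120 N. Pads are 22 mm wide; open, the fingers measure 114 mm over their backs; the gripper's body (76 mm by 85 mm) begins 54 mm behind the grasp point. The pads swing forward as they close: fully open they stand 13 mm farther back than shut.
Start: joints at [1.278, 0.264, 1.604, -0, 1.274, -0.037], TCP at [0.171, 0.653, 0.256] pointing down, gripper open.
Joint ranges: [-2.63, 2.63], [-0.94, 2.18], [0.31, 2.57], [-1.31, 4.45], [0, 2.66], [-2.55, 2.55]. Speed limits (rad/s): [2.57, 2.57, 3.14, 3.14, 3.14, 3.14].

## Interface

Orientations are given as a unit quaternion [x, y, z, w].
In Python, from rig import env, move_gripper, kin, snapshot, get_calibration, job, get_time_s, get_joint_positions, get_dq, get_tau, get_tcp_pos, get_ee_rot, get_force, get_wrist_torque, get_opening, get_gripper_force gives the robot as it stands. The module is installed in compiled form; this text tells all that it offers. Calls block until the motion is done:
- env.movep(position, orientation): joint-space move of the TCP to a pose.
- env.move_l(position, rot=None, max_speed=0.15, f_stop=None): straight line of the TCP; rot=None keeps the orientation; max_speed is the mean speed in m/s. With f_stop (N) it stops when the force on the tool has changed by that much, and returns True; else False.
- env.move_j(angles): joint-space move.
- move_gripper(opening, squeeze=None): finger opening in m; squeeze is the grip in N (None keeps the last); returns when the fingers have stopped.
- env.hold(seconds).
- kin.ik(position, orientation): joint angles nearest the present ones, or None.
- snapshot(name): name is "side" or "top"; returns the picture (400x640x3 uint8, red, green, blue); there is no depth.
- get_calibration(name): a dict with "camera_matrix" (3x3 intrinsics, pixels), "k1" (the pictures are not rectified: a ray, as slopes to the right and down, at radius r is drawn at 1 + k1 r^2 times it, then the intrinsics apply), "rvec" (rotation vector, rad) and "tvec" (3), from world to camera coordinates, as OpenCV has them. Camera axes: x right, y down, z forward; pixel columns grow to the right and rows downward; lengths in m; the calibration is good to about 2 mm. A picture is of the moment at which its call begins. get_calibration takes no time and is no camera call.
A pose or a line that the arm cannot do raises env.Unreachable and nothing moves.
- job.sign_off(): hands the job in; it is judged then, once.
Readings, each from a call of its own:
- get_time_s(): time.
- get_joint_positions(): joint angles.
- get_dq(): joint speeds.
- get_tau(): joint torques, N m.
- get_tcp_pos(): TCP position.
- get_ee_rot(): TCP orientation.
- get_force(): force on the tool from outside, world axes, zero at the start.
- get_wrist_torque(): the same for the moment, N m.
- get_opening(): finger opening in m.
- get_gripper_force(): force on a finger pad.
Only numpy, scipy, OpenCV 4.12 (cv2) and the standard library are available. Lean on these libraries where they do the work, as an engineer would, in place of code of your own. Each camera call takes 0.05 s, during which the arm holds its last target. There are 200 camera calls.

## Working session

There is one attempt and no reset: what is moved stays moved. The work goes in short steps, each a Python script; the robot and the scene stay as the last script left them, time stands still between calls to the robot, and variables do not carry over. Pictures are saved under pics/ and viewed, at most 10 in all, crops included, and the job is handed in when it is done.

```bash
mkdir -p pics; python3 - <<'E'
from rig import *
import cv2
for n in("top","side"):
    im=snapshot(n); cv2.imwrite(f"pics/{n}0.png",im[...,::-1]); c=get_calibration(n); print(n,c)
    import numpy as np
    R=cv2.Rodrigues(np.array(c["rvec"],float))[0]; print(-R.T@np.array(c["tvec"]).ravel())
print(get_time_s(),get_tcp_pos(),get_ee_rot())
E
```

```text
top {'camera_matrix': array([[472.95958894,   0.        , 315.46519321],
       [  0.        , 472.95958894, 199.04603506],
       [  0.        ,   0.        ,   1.        ]]), 'k1': -0.036175399475137995, 'rvec': array([ 2.21498181, -1.66818392,  0.37696934]), 'tvec': array([-0.00967327,  0.49548085,  1.77296655])}
[-0.28855212 -0.08034975  1.8163939 ]
side {'camera_matrix': array([[448.74472612,   0.        , 322.99891922],
       [  0.        , 448.74472612, 199.81778872],
       [  0.        ,   0.        ,   1.        ]]), 'k1': -0.027895392198028366, 'rvec': array([ 1.91968288,  0.07334099, -0.0573948 ]), 'tvec': array([-0.48507798,  0.14566109,  1.50297482])}
[ 0.59427472 -1.31903462  0.64995102]
0.1 [0.1706023  0.65245685 0.25506835] [ 1.27548844e-01  9.91831758e-01 -1.01059139e-03 -1.87890931e-04]
```

View pics/top0.png

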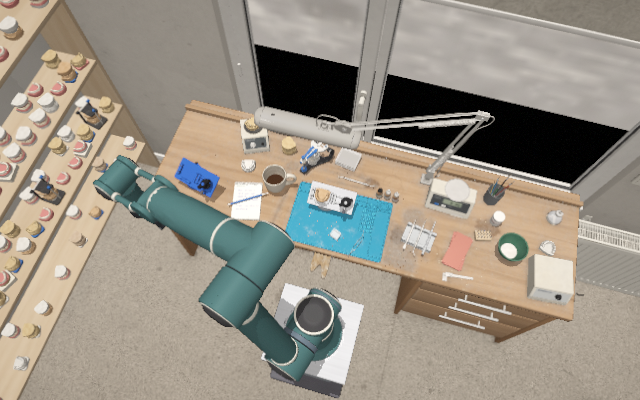

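View pics/side0.png

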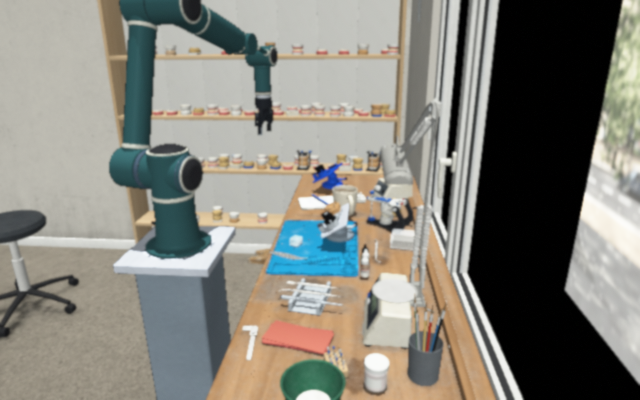

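Top: the grey/steel model table is at about (330,200). The blue look-alike at (197,178) is not meant, because the description says grey. The instrument rest is at (420,238). I'll enlarge both to confirm.

```bash
python3 - <<'E'
import cv2
a=cv2.imread("pics/top0.png")[175:265,295:445]; cv2.imwrite("pics/c1.png",cv2.resize(a,None,fx=5.3,fy=5.3,interpolation=cv2.INTER_CUBIC))
a=cv2.imread("pics/side0.png")[190:320,262:362]; cv2.imwrite("pics/c2.png",cv2.resize(a,None,fx=4.6,fy=4.6,interpolation=cv2.INTER_CUBIC))
E
```

```text
(no output)
```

View pics/c1.png

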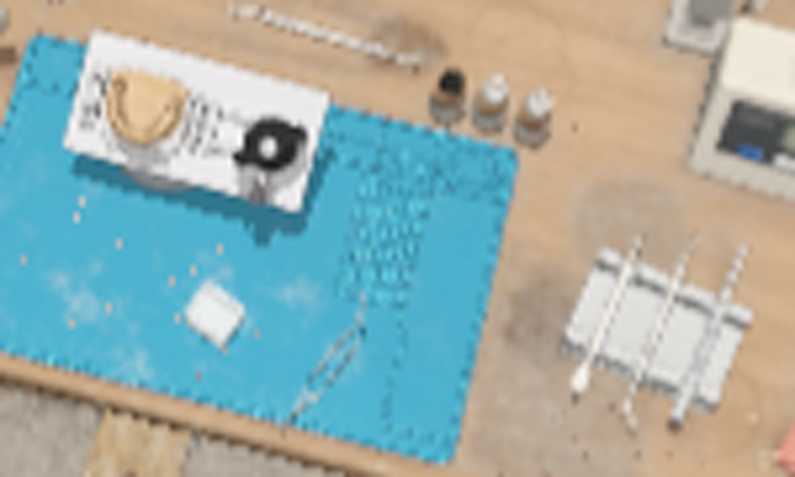

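View pics/c2.png

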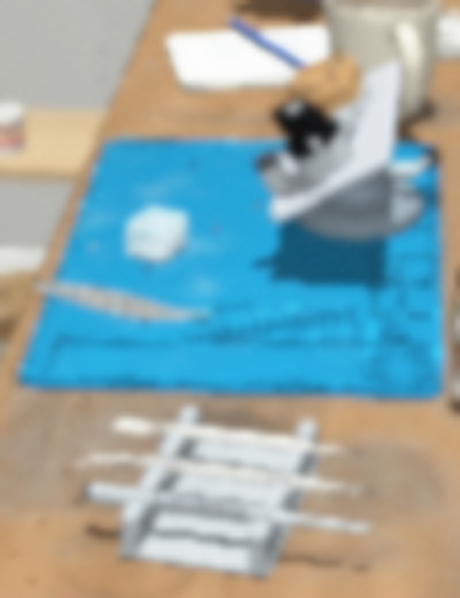

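Top crop: the grey table with the orange cast and black knob is the one meant. In the rest, the right-hand instrument (px ≈(422,254) to (435,221)) has the thick square handle and thin shaft, so it is the stylus. The left one (blade end) is the spatula and the middle one is the hooked probe. Next I'll fit the poses.

```bash
cat > h.py <<'E'
import numpy as np, cv2
from scipy.spatial.transform import Rotation as Rot
from scipy.optimize import least_squares
from rig import *
C={n:get_calibration(n) for n in("top","side")}
CR={n:Rot.from_rotvec(C[n]["rvec"]).as_matrix() for n in C}
def proj(n,P):
    p=np.atleast_2d(P)@CR[n].T+C[n]["tvec"]; s=p[:,:2]/p[:,2:]
    s=s*(1+C[n]["k1"]*(s**2).sum(1,keepdims=True)); K=C[n]["camera_matrix"]
    return s*K[0,0]+K[:2,2]
def ray(n,uv):
    K=C[n]["camera_matrix"]; d=(np.array(uv,float)-K[:2,2])/K[0,0]; s=d.copy()
    for _ in range(8): s=d/(1+C[n]["k1"]*(s@s))
    return -CR[n].T@C[n]["tvec"], CR[n].T@np.array([s[0],s[1],1.])
def onz(n,uv,z):
    o,d=ray(n,uv); return o+d*(z-o[2])/d[2]
def plateR(yaw): return (Rot.from_euler("z",yaw)*Rot.from_euler("y",-np.pi/6)).as_matrix()
def plate(p,X): return np.atleast_2d(X)@plateR(p[3]).T+np.array(p[:3])
def gray(f): return cv2.GaussianBlur(cv2.cvtColor(cv2.imread(f),cv2.COLOR_BGR2GRAY),(0,0),.6).astype(np.float32)
def edges(g,n,A,B,k=25,w=3,sgn=0):
    """edge points near projected 3D segment A-B; returns points on segment, signed offsets (px), image normal"""
    t=np.linspace(.08,.92,k)[:,None]; P=A+(B-A)*t; q=proj(n,P); d=q[-1]-q[0]; nn=np.array([-d[1],d[0]])/np.linalg.norm(d)
    s=np.arange(-w,w+.01,.1); M=q[:,None]+s[None,:,None]*nn
    v=cv2.remap(g,M[...,0].astype(np.float32),M[...,1].astype(np.float32),cv2.INTER_CUBIC)
    G=np.gradient(v,axis=1); G=np.abs(G) if sgn==0 else G*sgn
    return P,q,nn,s[G.argmax(1)],G.max(1)
E
cat > fit.py <<'E'
from h import *
T=lambda L:np.array(L)/5.3+[295,175]
S=lambda L:np.array(L)/4.6+[262,190]
pc=np.array([[47,72,0],[47,-117,0],[-47,-117,0],[-47,72,0]])/1e3
tc=T([(95,32),(330,95),(300,213),(65,147)]); sc=S([(395,62),(272,215)])
f=lambda p:np.r_[(proj("top",plate(p,pc))-tc).ravel(),(proj("side",plate(p,pc[1:3]))-sc).ravel()]
r=least_squares(f,[.55,0,.1,0],loss="soft_l1"); p=r.x; print("plate0",p.round(4),f(p).round(1))
gt,gs=gray("pics/top0.png"),gray("pics/side0.png")
for it in range(4):
    obs=[]
    w=3-.6*it
    for n,g,es in(("top",gt,[(0,1),(1,2),(2,3),(3,0)]),("side",gs,[(1,2)])):
        for a,b in es:
            t=np.linspace(.08,.92,25)[:,None]; L=pc[a]+(pc[b]-pc[a])*t
            P,q,nn,o,m=edges(g,n,*plate(p,np.array([pc[a],pc[b]])),w=w)
            ok=m>.4*np.median(m); obs.append((n,L[ok],(q+o[:,None]*nn)[ok],nn))
    f2=lambda p:np.concatenate([(proj(n,plate(p,L))-Q)@nn for n,L,Q,nn in obs])
    p=least_squares(f2,p,loss="soft_l1",f_scale=.3).x
print("plate",p.round(4)); print([np.median((proj(n,plate(p,L))-Q)@nn).round(2) for n,L,Q,nn in obs],[np.std((proj(n,plate(p,L))-Q)@nn).round(2) for n,L,Q,nn in obs])
foot=p[:3]; print("knob top px",proj("top",plate(p,[[0,-.085,.05]])),T([(268,148)]))
np.save("plate.npy",p)
tip=onz("top",T([742,245]),.0235);bl=onz("top",T([677,420]),.0235); print("stylus",tip.round(4),bl.round(4),np.linalg.norm(tip-bl))
print("sideproj",((proj("side",[tip,bl])-[262,190])*4.6).round())
def rest(q,X): return np.atleast_2d(X)@Rot.from_euler("z",q[2]).as_matrix().T+np.r_[q[:2],0]
rc=np.array([[41,62,28],[41,-62,28],[-41,-62,28],[-41,62,28]])/1e3
rt=T([(600,250),(750,315),(715,408),(565,343)])
fr=lambda q:(proj("top",rest(q,rc))-rt).ravel()
q=least_squares(fr,[.55,-.3,0]).x; print("rest",q.round(4),fr(q).round(2)); np.save("rest.npy",q)
big=lambda f,x0,y0,x1,y1,k:cv2.resize(cv2.imread(f)[y0:y1,x0:x1],None,fx=k,fy=k,interpolation=cv2.INTER_CUBIC)
k=8; im=np.hstack([big("pics/top0.png",303,177,363,219,k),big("pics/top0.png",400,217,440,259,k)])
for n,P,x0,y0,dx in(("t",plate(p,pc),303,177,0),("r",rest(q,rc),400,217,60*k)):
    u=(proj("top",P)-[x0,y0]+.5)*k+[dx,0]; cv2.polylines(im,[np.int32(u)],True,(0,0,255),1)
for y in(-38,0,38):
    u=(proj("top",rest(q,np.array([[36,y,23],[-36,y,23]])/1e3))-[400,217]+.5)*k+[480,0]; cv2.polylines(im,[np.int32(u)],False,(0,255,0),1)
cv2.imwrite("pics/ov1.png",im)
E
python3 fit.py
```

```text
plate0 [0.52   0.0911 0.0766 0.0182] [-0.6 -0.4  0.3 -1.5  0.5 -1.2 -0.1  0.2 -1.3 19.8 -0.5 -0.3]
plate [ 0.5226  0.0946  0.0689 -0.0039]
[np.float64(0.15), np.float64(0.15), np.float64(0.19), np.float64(0.08), np.float64(0.01)] [np.float64(0.21), np.float64(0.25), np.float64(0.24), np.float64(0.19), np.float64(0.53)]
knob top px [[345.31031342 202.22482393]] [[345.56603774 202.9245283 ]]
stylus [ 0.5574 -0.3615  0.0235] [ 0.4032 -0.3389  0.0235] 0.1558901238427355
sideproj [[358. 526.]
 [ 83. 492.]]
rest [ 0.4694 -0.3103 -0.158 ] [-0.07  0.23  0.33  0.01  0.27 -0.04 -0.53 -0.2 ]
```

View pics/ov1.png

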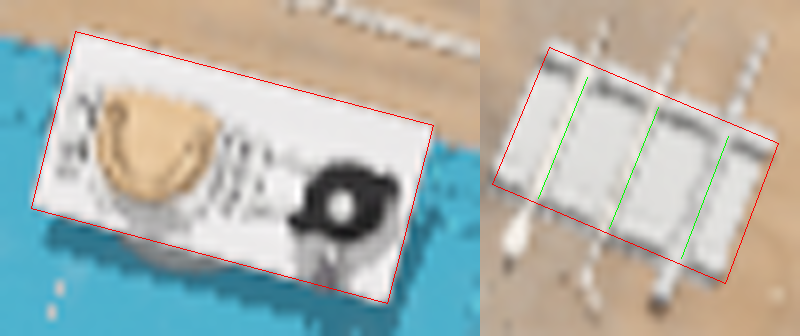

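The plate fit is sub-pixel in the top view, and the knob's predicted pixel matches. Next I'll get the knob angle, check the height in the side view, and check that the arm can reach both the knob turn and the stylus touch.

```bash
cat > a.py <<'E'
from h import *
p=np.load("plate.npy"); R=plateR(p[3])
def onplate(n,uv,z):
    o,d=ray(n,uv); o=R.T@(o-p[:3]); d=R.T@d; return o+d*(z-o[2])/d[2]
im=cv2.imread("pics/top0.png"); ys,xs=np.where(im.max(2)<80)
P=np.array([onplate("top",(x,y),.045) for x,y in zip(xs,ys) if 320<x<365 and 185<y<220])-[0,-.085,.045]
P=P[np.linalg.norm(P[:,:2],axis=1)<.034]; far=P[np.linalg.norm(P[:,:2],axis=1)>.018]
a=np.arctan2(far[:,1],far[:,0]); w=np.angle(np.exp(2j*a).mean())/2%np.pi
print("knob",P.mean(0).round(4),len(P),len(far),"wing",w.round(3),"knob angle",(2.62-w).round(3), np.degrees(np.sort(a)).round())
a=cv2.resize(cv2.imread("pics/side0.png")[185:255,300:380],None,fx=8,fy=8,interpolation=cv2.INTER_CUBIC)
pc=np.array([[47,72,0],[47,-117,0],[-47,-117,0],[-47,72,0]])/1e3
cv2.polylines(a,[np.int32((proj("side",plate(p,pc))-[300,185]+.5)*8)],True,(0,0,255),1)
t=np.linspace(0,6.28,40)
cv2.polylines(a,[np.int32((proj("side",np.c_[p[0]-R[0,2]*0+.05*np.cos(t),p[1]+.05*np.sin(t),0*t])-[300,185]+.5)*8)],True,(0,255,0),1)
cv2.imwrite("pics/ov2.png",a)
n=R[:,2]; q0=get_joint_positions()
def quat(x,z): 
    x=x-z*(x@z); x/=np.linalg.norm(x); return Rot.from_matrix(np.c_[x,np.cross(z,x),z]).as_quat()
for f in(0,np.pi):
    for dk in(0,1.15,2.4):
        th=w-dk+f; wd=R@[np.cos(th),np.sin(th),0]
        q=kin.ik(plate(p,[[0,-.085,.048+.006]])[0],quat(wd,-n)); print("knob",f,dk,None if q is None else np.round(q,2))
T=plate(p,[[.02,.04,.04]])[0]
for tilt in(0,20,35):
  for sl in(0,15,30):
    s=np.array([np.sin(np.radians(sl)),0,-np.cos(np.radians(sl))])
    for az in range(-90,91,30):
        zt=np.array([np.cos(np.radians(az)),np.sin(np.radians(az)),0]); zt-=s*(zt@s); zt/=np.linalg.norm(zt)
        z=zt*np.cos(np.radians(tilt))+s*np.sin(np.radians(tilt))
        x=s*np.cos(np.radians(tilt))-zt*np.sin(np.radians(tilt))
        try:
            for sg in(1,-1):
                q=kin.ik(T-s*.1-z*.012,quat(sg*x,z))
                if q is not None: print(tilt,sl,az,sg,np.round(q,2))
        except Exception as e: print(e)
E
python3 a.py
```

```text
knob [ 0.001 -0.001 -0.   ] 66 18 wing 2.129 knob angle 0.491 [-114.  -97.  -86.  -74.  -61.  -57.  -54.  -50.  -46.  -41.  -34.  -18.
   90.  121.  124.  128.  133.  138.]
knob 0 0 [-0.04 -0.21  2.46  0.06  0.37 -0.64]
knob 0 1.15 [-0.04 -0.21  2.46  0.06  0.37  0.51]
knob 0 2.4 [-0.04 -0.21  2.46  0.06  0.37  1.76]
knob 3.141592653589793 0 [-0.04 -0.21  2.46  0.06  0.37  2.5 ]
knob 3.141592653589793 1.15 None
knob 3.141592653589793 2.4 [-0.04 -0.21  2.46  0.06  0.37 -1.39]
0 0 -90 1 [ 0.7   0.7   1.73 -1.    2.01  0.99]
0 0 -90 -1 [ 0.7   0.7   1.73 -1.    2.01 -2.16]
0 0 -60 1 [ 0.83  0.52  2.07 -1.31  1.73  1.04]
0 0 -60 -1 [ 0.83  0.52  2.07 -1.31  1.73 -2.1 ]
0 0 60 1 [-0.48  0.33  2.41  1.61  1.55  1.97]
0 0 60 -1 [-0.48  0.33  2.41  1.61  1.55 -1.17]
0 0 90 1 [-0.41  0.53  2.06  1.22  1.78  2.09]
0 0 90 -1 [-0.41  0.53  2.06  1.22  1.78 -1.05]
0 15 -90 1 [ 0.72  0.68  1.77 -0.97  2.    1.28]
0 15 -90 -1 [ 0.72  0.68  1.77 -0.97  2.   -1.86]
0 15 -60 1 [ 0.86  0.6   2.07 -1.3   1.85  1.35]
0 15 -60 -1 [ 0.86  0.6   2.07 -1.3   1.85 -1.79]
0 15 60 1 [-0.5   0.45  2.42  1.59  1.
[... 2271 characters left out ...]
35 15 -90 1 [ 0.7   0.31  1.92 -0.81  1.57  1.13]
35 15 -90 -1 [ 0.7   0.31  1.92 -0.81  1.57 -2.01]
35 15 -60 1 [ 0.82  0.16  2.18 -1.11  1.37  1.02]
35 15 -60 -1 [ 0.82  0.16  2.18 -1.11  1.37 -2.12]
35 15 60 1 [-0.4  -0.14  2.49  1.38  1.08  2.22]
35 15 60 -1 [-0.4  -0.14  2.49  1.38  1.08 -0.93]
35 15 90 1 [-0.36  0.07  2.21  1.01  1.32  2.14]
35 15 90 -1 [-0.36  0.07  2.21  1.01  1.32 -1.  ]
35 30 -90 1 [ 0.78  0.26  2.04 -0.9   1.52  1.45]
35 30 -90 -1 [ 0.78  0.26  2.04 -0.9   1.52 -1.69]
35 30 -60 1 [ 0.9   0.23  2.25 -1.21  1.45  1.41]
35 30 -60 -1 [ 0.9   0.23  2.25 -1.21  1.45 -1.74]
35 30 90 1 [-0.42 -0.01  2.36  1.13  1.27  1.8 ]
35 30 90 -1 [-0.42 -0.01  2.36  1.13  1.27 -1.34]
```

View pics/ov2.png

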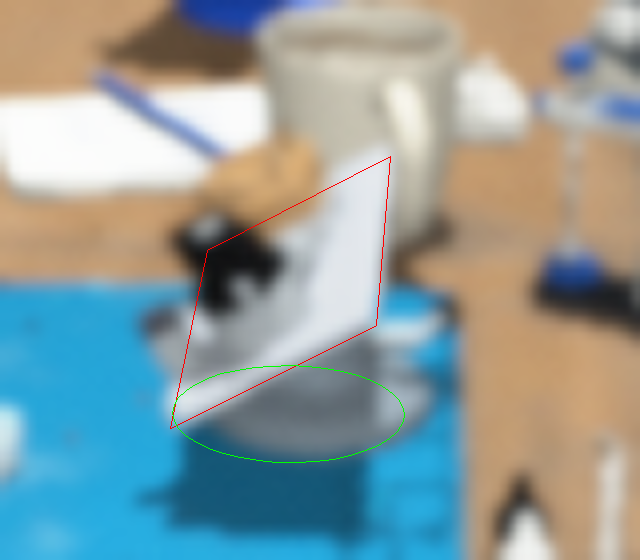

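The side view shows the plate sits about 4 mm higher than I fitted. The edge I used was its underside, so I'll refit with side corner picks. The wing's outer pixels give about 129° (2.25 rad), so the knob is at about 0.37. Then I'll turn the knob.

```bash
cat > fit2.py <<'E'
from h import *
p=np.load("plate.npy"); gt=gray("pics/top0.png")
pc=np.array([[47,72,0],[47,-117,0],[-47,-117,0],[-47,72,0]])/1e3
sc=np.array([(388,149),(371,317),(173,411)])/8-.5+[300,185]
for it in range(4):
    obs=[]
    for a,b in[(0,1),(1,2),(2,3),(3,0)]:
        t=np.linspace(.08,.92,25)[:,None]; L=pc[a]+(pc[b]-pc[a])*t
        P,q,nn,o,m=edges(gt,"top",*plate(p,np.array([pc[a],pc[b]])),w=1.5)
        ok=m>.4*np.median(m); obs.append((L[ok],(q+o[:,None]*nn)[ok],nn))
    f=lambda p:np.r_[np.concatenate([(proj("top",plate(p,L))-Q)@nn for L,Q,nn in obs]),3*(proj("side",plate(p,pc[:3]))-sc).ravel()]
    p=least_squares(f,p,loss="soft_l1",f_scale=.5).x
print(p.round(4),(f(p)[-6:]/3).round(2),[np.median((proj("top",plate(p,L))-Q)@nn).round(2) for L,Q,nn in obs]); np.save("plate.npy",p)
E
cat >> h.py <<'E'
def quat(x,z):
    x=x-z*(x@z); x=x/np.linalg.norm(x); return Rot.from_matrix(np.c_[x,np.cross(z,x),z]).as_quat()
E
python3 fit2.py; cat > knob.py <<'E'
from h import *
p=np.load("plate.npy"); R=plateR(p[3]); n=R[:,2]; w=2.26
K=plate(p,[[0.0005,-.0855,0]])[0]; q=quat(R@[np.cos(w),np.sin(w),0],-n)
print(kin.ik(K+n*.15,q),kin.ik(K+n*.055,q))
move_gripper(.034,80)
env.movep(K+n*.15,q); print(get_time_s(),get_joint_positions().round(3),get_tcp_pos()-K-n*.15)
print("stop",env.move_l(K+n*.055,max_speed=.08,f_stop=8),get_tcp_pos()-K-n*.055,get_force())
E
python3 knob.py
```

```text
[ 0.5211  0.0943  0.0729 -0.0068] [-0.   -0.09  0.07 -0.06 -0.95  1.01] [np.float64(0.1), np.float64(0.08), np.float64(0.2), np.float64(0.02)]
[-0.05091051 -0.48036661  2.45418508  0.03669941  0.64492058 -0.75675798] [-0.04458446 -0.22257294  2.45940201  0.05072173  0.38191906 -0.76901706]
3.1417 [-0.05  -0.48   2.453  0.037  0.645 -0.757] [0.00046233 0.00041363 0.00044197]
stop True [-0.00198811  0.00010701  0.00134377] [-9.00563737  0.38267575 12.20055659]
```

```bash
cat > knob2.py <<'E'
from h import *
p=np.load("plate.npy"); R=plateR(p[3]); n=R[:,2]
K=plate(p,[[0.0005,-.0855,0]])[0]
env.move_l(K+n*.075,max_speed=.1); move_gripper(.025,80)
print("stop",env.move_l(K+n*.055,max_speed=.06,f_stop=8),get_tcp_pos()-K-n*.055,get_force().round(2))
move_gripper(0,80); print("opening",get_opening(),get_gripper_force(),get_force().round(1),get_wrist_torque().round(2),get_tcp_pos()-K)
cv2.imwrite("pics/grip.png",cv2.resize(snapshot("side")[175:250,290:390,::-1],None,fx=6,fy=6,interpolation=cv2.INTER_CUBIC))
E
python3 knob2.py
```

```text
stop True [-8.01512567e-04 -4.70396432e-06  2.84351194e-03] [-11.94  -0.26  14.82]
opening 0.01243801161978933 83.10173280537128 [-16.5  -2.4  20.6] [-0.36  0.82 -0.15] [-0.02787801 -0.00013591  0.05139449]
```

```bash
cat > knob3.py <<'E'
from h import *
p=np.load("plate.npy"); n=plateR(p[3])[:,2]
move_gripper(.022); env.move_l(get_tcp_pos()+n*.0035,max_speed=.05); print("free",get_force().round(1))
move_gripper(0,90); print("opening",get_opening(),get_force().round(1),get_wrist_torque().round(2))
for d in [.3]*4:
    q=get_joint_positions(); q[5]+=d; env.move_j(q); print(q[5].round(2),get_opening().round(4),get_force().round(1),(get_wrist_torque()@n).round(2),get_time_s())
E
python3 knob3.py
```

```text
free [-1.1  1.3  0.3]
opening 0.011996887810431215 [-4.2 -0.5  4.1] [-0.03  0.39  0.01]Traceback (most recent call last):
  File "knob3.py", line 6, in <module>
    q=get_joint_positions(); q[5]+=d; env.move_j(q); print(q[5].round(2),get_opening().round(4),get_force().round(1),(get_wrist_torque()@n).round(2),get_time_s())
                                                                         ^^^^^^^^^^^^^^^^^^^
AttributeError: 'float' object has no attribute 'round'
```

View pics/grip.png

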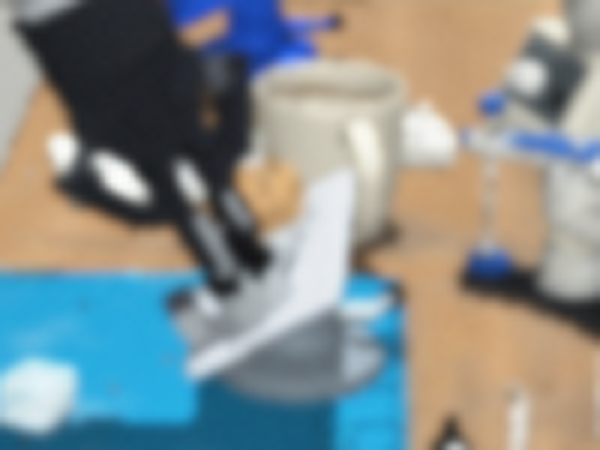

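The side view shows the fingers straddling the wing, and 0.3 rad is already done. I'll continue to about 2.2 rad in total.

```bash
cat > knob4.py <<'E'
from h import *
p=np.load("plate.npy"); n=plateR(p[3])[:,2]
q=np.array(get_joint_positions()); print(q.round(3))
for t in (0,.4,.8,1.0,1.2,1.43):
    q[5]=t; env.move_j(q); print(t,np.round(get_opening(),4),np.round(get_force(),1),np.round(np.array(get_wrist_torque())@n,2),np.round(get_time_s(),2),flush=True)
E
python3 knob4.py
```

```text
[-0.046 -0.238  2.456  0.048  0.407 -0.467]
0 0.0116 [-10.2  -2.8   8.9] -0.03 7.14
0.4 0.0116 [-15.4  -0.7  13.2] 0.01 7.61
0.8 0.0119 [-17.6   4.   14.7] -0.02 8.07
1.0 0.0116 [-18.9   5.7  15.8] 0.23 8.38
1.2 0.0119 [-19.8  11.1  15.4] -0.35 8.69
1.43 0.0117 [-20.7  14.4  16.5] 0.06 9.02
```

The torque shows the detent at about 2.1 to 2.2 and then the snap. I'll release, back off, go above the rest and look.

```bash
cat > s1.py <<'E'
from h import *
p=np.load("plate.npy"); R=plateR(p[3]); n=R[:,2]
move_gripper(.028); env.move_l(get_tcp_pos()+n*.09,max_speed=.2)
# stylus
T=lambda L:np.array(L)/5.3+[295,175]
tip=onz("top",T([742,245]),.0235); yaw=-.152
d=np.array([np.cos(yaw),np.sin(yaw),0]); G=tip-.1*d
r=np.load("rest.npy"); c=np.r_[r[:2],0]+Rot.from_euler("z",r[2]).as_matrix()@[0,-.038,0]
G[1]=(G[1]+(c+d*((G-c)@d))[1])/2; print("G",G,"groove",c)
t=np.radians(30); z=np.array([d[0]*np.sin(t),d[1]*np.sin(t),-np.cos(t)]); x=d*np.cos(t)+np.array([0,0,np.sin(t)])
A=G-z*.0135
for sg in(1,-1): print(sg,kin.ik(A,quat(sg*x,z)),kin.ik(A+[0,0,.1],quat(sg*x,z)))
np.savez("sty.npz",A=A,x=x,z=z,d=d)
# touch: s=-n, tool azimuth left
s=-n; zt=R[:,1]; z2=zt*np.cos(t)+s*np.sin(t); x2=s*np.cos(t)-zt*np.sin(t)
for pt in([.02,.042,.038],[.02,-.004,.038]):
  for sg in(1,-1): print(sg,kin.ik(plate(p,[pt])[0]+n*.1-z2*.0135,quat(sg*x2,z2)),kin.ik(plate(p,[pt])[0]+n*.14-z2*.0135,quat(sg*x2,z2)))
j=kin.ik(A+[0,0,.12],quat(-x,z)); 
sg=1 if kin.ik(A,quat(x,z)) is not None else -1
env.movep(A+[0,0,.1],quat(sg*x,z)); print(get_time_s(),get_joint_positions())
im=snapshot("top"); cv2.imwrite("pics/top1.png",im[...,::-1])
a=cv2.resize(im[180:215,305:360,::-1],None,fx=14,fy=14,interpolation=cv2.INTER_CUBIC); cv2.imwrite("pics/c3.png",a)
E
python3 s1.py
```

```text
G [ 0.45854942 -0.34672956  0.0235    ] groove [ 0.46337555 -0.34784211  0.        ]
1 [-0.88979076  0.15837088  2.30772215  0.92626821  0.43425377  0.02495888] [-0.88979076 -0.0237533   2.25621966  0.63555691  0.60233088  0.35770582]
-1 None None
1 [-0.44175878  0.05383035  2.33736886  1.15210797  1.34645568  1.74591826] [-0.46313347 -0.04919779  2.35461516  1.12265145  1.39633114  1.81880278]
-1 [-0.44175878  0.05383035  2.33736886  1.15210797  1.34645568 -1.39567439] [-0.46313347 -0.04919779  2.35461516  1.12265145  1.39633114 -1.32278987]
1 [-0.53829014  0.08837887  2.29956277  1.08666082  1.40720357  1.71959654] [-0.56276528 -0.00935447  2.31619705  1.06083592  1.46123989  1.78313506]
-1 [-0.53829014  0.08837887  2.29956277  1.08666082  1.40720357 -1.42199612] [-0.56276528 -0.00935447  2.31619705  1.06083592  1.46123989 -1.35845759]
11.2833 [-0.88885065 -0.02294292  2.25702232  0.63532199  0.60262265  0.35830101]
```

View pics/c3.png

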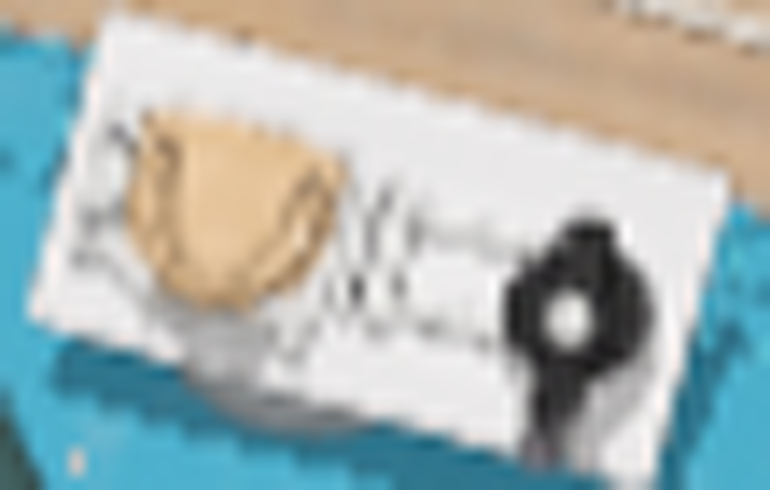

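The top crop shows the wing now lying along plate x, so the knob is at about 2.5 and past the click, and the cast has moved to the left. I'll find the dots numerically in a rectified view, then grasp the stylus.

```bash
cat > dots.py <<'E'
from h import *
p=np.load("plate.npy")
im=np.mean([snapshot("top").astype(float) for _ in range(8)],0); np.save("top_avg.npy",im)
g=im[...,0].astype(np.float32)
xs=np.arange(30,-31,-2); ys=np.arange(52,-17,-2)
def rect(g,z):
    X,Y=np.meshgrid(xs,ys,indexing="ij"); u=proj("top",plate(p,np.c_[X.ravel(),Y.ravel(),0*X.ravel()+z]/1e3)).astype(np.float32)
    return cv2.remap(g,u[:,0].reshape(X.shape),u[:,1].reshape(X.shape),cv2.INTER_CUBIC)
r=rect(g,36)
print("      "+" ".join(f"{y:3d}" for y in ys))
for x,row in zip(xs,r): print(f"{x:4d}: "+" ".join(f"{v:3.0f}" for v in row))
E
python3 dots.py; cat > grasp.py <<'E'
from h import *
S=np.load("sty.npz"); A,x,z=S["A"],S["x"],S["z"]; Q=quat(x,z)
move_gripper(.028,40)
print("stop",env.move_l(A,max_speed=.1,f_stop=5),get_tcp_pos()-A)
move_gripper(0,40); print("open",get_opening(),get_gripper_force(),np.round(get_force(),1))
print(get_tcp_pos(),get_time_s()); np.save("gpose.npy",get_tcp_pos())
E
python3 grasp.py
```

```text
52  50  48  46  44  42  40  38  36  34  32  30  28  26  24  22  20  18  16  14  12  10   8   6   4   2   0  -2  -4  -6  -8 -10 -12 -14 -16
  30: 237 234 233 233 230 224 222 224 229 234 236 233 229 225 224 228 229 223 218 220 223 217 212 215 222 226 229 230 228 225 222 221 223 228 232
  28: 232 227 226 229 228 222 220 223 229 234 235 233 229 226 226 230 230 223 214 216 221 217 211 213 220 225 227 227 226 221 213 209 216 226 232
  26: 228 217 210 217 229 225 222 225 230 233 233 231 229 228 230 232 232 225 217 217 223 221 216 217 221 225 225 225 226 222 208 198 207 222 230
  24: 226 205 189 203 225 226 221 225 229 231 230 229 228 230 232 232 231 226 223 223 226 225 222 222 225 227 226 223 224 225 210 193 200 217 227
  22: 228 205 183 193 212 216 218 223 226 230 229 228 228 229 230 229 228 226 226 227 227 226 225 225 227 227 218 208 211 227 219 198 198 208 219
  20: 220 217 201 200 201 198 200 208 218 231 231 229 230 230 230 229 227 226 226 227 226 227 227 229 229 226 209 190 191 214 218 201 196 197 205
  18: 198 216 215 212 193 173 171 183 204 230 235 230 231 231 231 230 229 228 227 227
[... 3017 characters left out ...]
3 206 184 165 160 162 165 168 173 176 172 161 154 151 154 164 175 182 192 194 196 206 218 217 205 188 184 207
 -26: 221 225 226 216 207 205 205 201 196 180 169 161 155 152 153 158 163 163 157 153 148 149 158 169 177 182 177 173 190 212 216 201 190 193 212
 -28: 231 235 237 230 223 217 211 200 189 176 172 165 159 156 155 156 158 160 160 160 159 160 165 168 171 173 169 162 179 208 218 200 193 205 223
 -30: 237 237 237 234 234 230 223 210 195 180 173 169 166 166 161 158 159 165 169 172 174 174 172 170 169 172 171 165 177 201 208 192 187 207 231
stop False [ 0.00023717 -0.00036932  0.00038696]
open 0.00789911533457311 39.871936440467834 [-0.2  5.4  4.8]
[ 0.45253848 -0.34400195  0.03597833] 13.4
```

The stylus is in the grip. The dots appear at about plate (16.3, 40.3) and (16.3, −1.8) mm. Their midpoint, y = 19.2, agrees with the expected clamped position of 19. Now I'll lift and hover above the left dot, coming in along the camera ray, and check the tip in the picture.

```bash
cat >> h.py <<'E'
P0=np.load("plate.npy"); RP=plateR(P0[3]); NP=RP[:,2]
CAM=-CR["top"].T@C["top"]["tvec"]
DOT={"L":plate(P0,[[.0163,.0403,.036]])[0],"R":plate(P0,[[.0163,-.0018,.036]])[0]}
_t=np.radians(30); _s=np.array([np.sin(np.radians(12)),0,-np.cos(np.radians(12))]); S_=Rot.from_euler("z",P0[3]).as_matrix()@_s
ZT=RP[:,1]; Z2=ZT*np.cos(_t)+S_*np.sin(_t); X2=S_*np.cos(_t)-ZT*np.sin(_t); Q2=quat(X2,Z2)
TOFF=-S_*.1-Z2*.0135            # TCP minus tip
def up(k,h):                    # tip point h above dot k along the camera ray
    d=CAM-DOT[k]; return DOT[k]+d/np.linalg.norm(d)*h
E
cat > hov.py <<'E'
from h import *
print(up("L",.01),[kin.ik(up(k,h)+TOFF,Q2) for k in"LR" for h in(-.005,.1)])
env.move_l(np.load("gpose.npy")+[0,0,.2],max_speed=.25); print("open",get_opening(),get_time_s())
env.movep(up("R",.1)+TOFF,Q2); env.movep(up("L",.04)+TOFF,Q2); env.move_l(up("L",.015)+TOFF,max_speed=.1)
print(get_time_s(),get_tcp_pos()-up("L",.015)-TOFF,np.round(get_force(),2),get_opening())
k=10; out=[]
for n,(x0,y0,x1,y1) in(("top",(303,180,343,230)),("side",(300,185,340,235))):
    im=np.mean([snapshot(n).astype(float) for _ in range(4)],0); np.save(f"hov_{n}.npy",im)
    a=cv2.resize(im[y0:y1,x0:x1,::-1].astype(np.uint8),None,fx=k,fy=k,interpolation=cv2.INTER_CUBIC)
    tipz=up("L",.015)
    for P,c in((tipz,(0,0,255)),(tipz-S_*.05,(255,0,0)),(DOT["L"],(0,255,0)),(DOT["R"],(0,255,0))):
        cv2.circle(a,tuple(int(v) for v in (proj(n,P)[0]-[x0,y0]+.5)*k),4,c,1)
    out.append(a)
cv2.imwrite("pics/hov.png",np.hstack(out))
E
python3 hov.py
```

```text
[0.51322226 0.13352117 0.12119151] [array([-0.37596274,  0.14644431,  2.17772276,  1.03292837,  1.39249922,
        2.13125308]), array([-0.43703003, -0.06290052,  2.18656389,  0.98059313,  1.54096081,
        2.27531672]), array([-0.45437394,  0.17195276,  2.14722665,  0.98347317,  1.44364551,
        2.10458888]), array([-0.51503507, -0.03088444,  2.1557084 ,  0.9396932 ,  1.59466593,
        2.23632246])]
open 0.00800556310985858 14.35
16.725 [ 0.00026779 -0.00055621  0.00051308] [-0.09 -0.27 -1.1 ] 0.00795940690086118
```

View pics/hov.png

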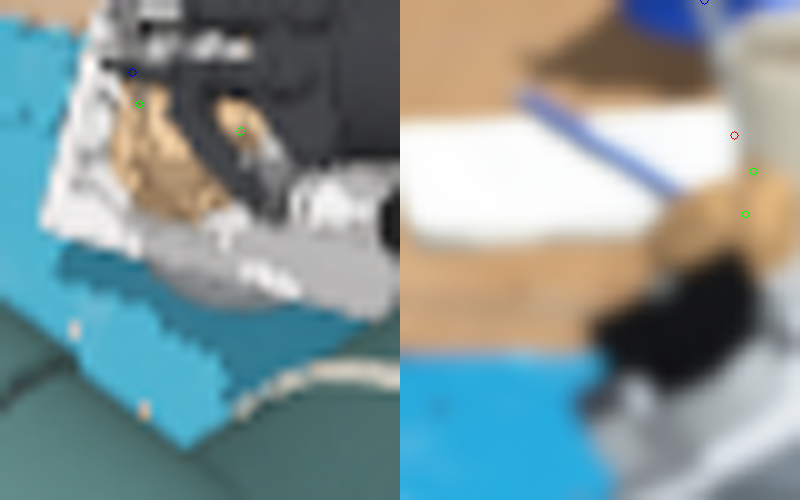

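The side view shows the shaft along the predicted line, ending above the cast. I'll check the top view numerically against the picture taken before.

```bash
python3 - <<'E'
from h import *
for n,(x0,y0,x1,y1) in(("top",(311,184,324,194)),):
    a=np.load(f"hov_{n}.npy"); b=np.load("top_avg.npy")
    print("tip",proj(n,up("L",.015)),"50up",proj(n,up("L",.015)-S_*.05),"dot",proj(n,DOT["L"]))
    print("     "+" ".join(f"{x:4d}" for x in range(x0,x1)))
    for c in (0,2):
        for y in range(y0,y1): print(c,y," ".join(f"{a[y,x,c]:4.0f}" for x in range(x0,x1)),"  |  "," ".join(f"{b[y,x,c]:4.0f}" for x in range(x0,x1)))
a=np.load("hov_side.npy")
print("side tip",proj("side",up("L",.015)),"up",proj("side",up("L",.015)-S_*.05))
print("     "+" ".join(f"{x:4d}" for x in range(326,342)))
for y in range(186,206):print(y," ".join(f"{a[y,x].mean():4.0f}" for x in range(326,342))," | "," ".join(f"{a[y,x,0]-a[y,x,2]:4.0f}" for x in range(326,342)))
E
```

```text
tip [[316.4044412  189.96563845]] 50up [[315.7563138  186.72873757]] dot [[316.4044412  189.96563845]]
      311  312  313  314  315  316  317  318  319  320  321  322  323
0 184  144  193  172  158  126  122  126  186  167  146  116  147  190   |    160  236  235  235  236  236  236  236  237  237  238  237  238
0 185  208  204  161  160  124  124  138  184  157  104  107  146  178   |    212  235  235  234  235  235  235  235  235  236  236  235  236
0 186  238  224   77   74   68   68   98  110   98   62   65   69   70   |    234  234  225  235  235  235  230  228  234  234  234  234  235
0 187  237  229  193  158   60   60   60   62   66   50   64   66   64   |    233  227  222  228  214  228  220  226  236  232  226  229  233
0 188  238  216  213  219  155  130  106  120   82   59   62   62   49   |    235  213  210  225  182  223  222  230  234  230  225  229  221
0 189  230  196  149  211  213  144  152  201  166   70   70   61   45   |    226  192  146  206  211  195  211  228  229  228  232  231  214
0 190  217  204  190  150  219  165  156  231  177   69   67   60   54   | 
[... 4729 characters left out ...]
 49   43   36   28   22   21
202  215  236  244  245  241  232  217  191  163  155  166  177  184  186  189  193  |   -38  -14   -4    2    9   15   30   45   63   72   71   69   59   41   27   22
203  172  197  214  217  207  195  186  173  162  162  172  179  181  182  185  191  |   -56  -36   -7   20   42   58   65   70   78   84   88   88   79   57   34   23
204  158  157  166  170  170  170  168  160  158  167  176  178  175  174  181  190  |   -23   -8   22   52   75   85   86   82   84   90   96   97   88   65   39   23
205  166  146  144  146  155  164  164  156  156  168  176  175  168  166  178  196  |    18   42   63   76   88   92   90   85   84   92   98   98   90   70   42   20
```

In the top view the tip is within about 0.3 px (1 mm) of the prediction. I'll shift it by (−0.4, +0.8) mm and touch the left dot, then the right.

```bash
cat > touch.py <<'E'
from h import *
import sys
k=sys.argv[1]; off=RP@np.array([-.0004,.0008,0])
U=lambda h:up(k,h)+TOFF+off
if k=="R": env.move_l(U(.03),max_speed=.12)
env.move_l(U(.012),max_speed=.08); f0=np.array(get_force())
hit=env.move_l(U(-.009),max_speed=.015,f_stop=1.2)
d=(np.array(get_tcp_pos())-TOFF-off-P0[:3])@RP
print("hit",hit,"tip plate mm",(d*1e3).round(1),get_time_s())
for i in range(5):
    env.hold(.25); print(np.round(np.array(get_force())-f0,2),end=" ")
print(get_opening(),(((np.array(get_tcp_pos())-TOFF-off-P0[:3])@RP)*1e3).round(1))
if hit:
    im=np.mean([snapshot("top").astype(float) for _ in range(4)],0); np.save(f"touch_{k}.npy",im)
    env.move_l(U(.03),max_speed=.08); print(np.round(np.array(get_force())-f0,2),get_time_s())
E
python3 touch.py L
```

```text
hit True tip plate mm [17.  39.2 46.3] 17.7833
[-0.25 -1.44  4.98] [ 0.72 -1.31  4.34] [ 0.73 -0.49  3.88] [ 0.3  -0.92  6.44] [-0.49 -0.24  5.15] 0.008016718958902056 [16.2 39.2 46.1]
[-0.85 -0.94  0.81] 19.6333
```

Contact was firm, steady at about 5 N for over 1 s. It came 10 mm earlier than my assumed height, so I'll check the touch picture before going on.

```bash
python3 - <<'E'
from h import *
a=np.load("touch_L.npy"); b=np.load("top_avg.npy")
off=RP@np.array([-.0004,.0008,0]); print("cmd tip px",proj("top",up("L",.010)+off),proj("top",DOT["L"]))
for c in(0,2):
  print("     "+" ".join(f"{x:4d}" for x in range(312,322)))
  for y in range(186,195): print(c,y," ".join(f"{a[y,x,c]:4.0f}" for x in range(312,322)),"  |  "," ".join(f"{b[y,x,c]:4.0f}" for x in range(312,322)))
a=cv2.resize(a[180:200,302:332,::-1].astype(np.uint8),None,fx=13,fy=13,interpolation=cv2.INTER_CUBIC)
b=cv2.resize(b[180:200,302:332,::-1].astype(np.uint8),None,fx=13,fy=13,interpolation=cv2.INTER_CUBIC)
cv2.imwrite("pics/tl.png",np.hstack([a,b]))
E
```

```text
cmd tip px [[316.18724208 190.011237  ]] [[316.4044412  189.96563845]]
      312  313  314  315  316  317  318  319  320  321
0 186  146   98  109   96  102  160  159   85   63   70   |    234  225  235  235  235  230  228  234  234  234
0 187  199  130   64   51   54   65   70   65   57   70   |    227  222  228  214  228  220  226  236  232  226
0 188  216  164  169   78   62   81   58   58   60   59   |    213  210  225  182  223  222  230  234  230  225
0 189  195  147  190  187   94  154  186  129   64   56   |    192  146  206  211  195  211  228  229  228  232
0 190  203  190  150  218  133  173  230  139   70   68   |    200  186  147  215  161  167  228  230  230  229
0 191  224  229  180  206  178  154  227   68   65   68   |    221  226  176  203  200  164  231  232  232  230
0 192  225  234  194  215  189  159  229  134   65   70   |    221  230  190  211  187  180  234  233  232  231
0 193  225  216  198  225  185  161  236  206  132   70   |    221  213  194  221  182  192  233  231  230  230
0 194  210  170  198  230  184  162  215  213  170   99   |    206  166  194  
[... 396 characters left out ...]
164  160  179  187  192  189
2 189  193  148  186  141   90  103  119   92   68   60   |    190  146  202  155  128  139  152  154  152  154
2 190  201  188  132  163  112  117  158  101   74   72   |    198  185  129  160  104  107  155  157  157  152
2 191  222  226  151  135  122  102  158   73   70   72   |    218  223  147  132  131  103  160  161  160  156
2 192  222  231  157  144  124  101  162  100   68   74   |    219  228  154  141  121  117  165  162  159  157
2 193  222  213  139  154  120  101  166  142   97   74   |    218  209  135  150  118  125  162  160  156  156
2 194  208  165  128  158  118  100  145  142  115   85   |    204  161  125  155  126  132  158  156  155  156
```

View pics/tl.png

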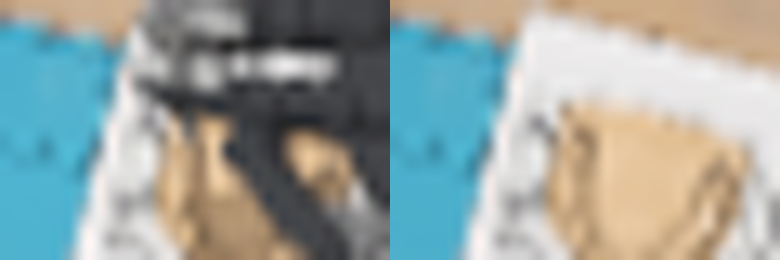

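The picture shows the shaft ending on the left dot at px ≈(316.2,190.1), with the dot at (316.4,190.0), so the tip was on the dot within about 1 mm. Next is the right dot, slower and gentler.

```bash
sed -i 's/\[-.0004,.0008,0\]/[-.0004,-.0002,0]/; s/U(.012),max_speed=.08/U(.018),max_speed=.08/; s/U(-.009),max_speed=.015,f_stop=1.2/U(.0),max_speed=.008,f_stop=1.0/' touch.py; python3 touch.py R; python3 - <<'E'
from h import *
a=np.load("touch_R.npy"); b=np.load("top_avg.npy"); u=proj("top",DOT["R"])[0]; print(u); x0,y0=int(u[0])-4,int(u[1])-4
print("     "+" ".join(f"{x:4d}" for x in range(x0,x0+10)))
for y in range(y0,y0+9): print(y," ".join(f"{a[y,x,0]:4.0f}" for x in range(x0,x0+10)),"  |  "," ".join(f"{b[y,x,0]:4.0f}" for x in range(x0,x0+10)))
E
```

```text
hit True tip plate mm [17.  -2.6 46.5] 21.55
[ 0.04 -0.43  4.49] [ 0.64 -0.14  5.97] [ 0.15 -0.27  6.42] [ 2.26 -0.21  5.82] [ 1.1  -0.44  5.21] 0.008092013555045427 [16.6 -2.6 46.3]
[ 0.69  0.03 -0.13] 23.4
[326.50394915 192.65337168]
      322  323  324  325  326  327  328  329  330  331
188  198  188  178  181  129  136  172  170  118  145   |    229  221  226  223  229  233  234  234  233  233
189  219  155   77   99   76   96  130  129   84   64   |    231  214  221  210  222  230  232  231  233  233
190  229  203  159   95   47   62   62   66   60   59   |    226  226  226  219  224  226  224  216  225  233
191  231  229  216  192  130   94   81   84   78   64   |    227  226  227  227  227  218  225  196  221  234
192  233  232  233  233  176  131  174  168  142   69   |    229  228  230  230  210  180  223  196  215  233
193  232  233  235  227  173  166  190  200  153   67   |    229  230  232  224  170  172  186  198  195  231
194  231  232  234  204  191  176  161  202  103   64   |    227  229  230  201  189  198  158  201  202  216
195  231  232  232  189  219  148  182  205  160   65   |    227  228  228  185  216  183  179  203  215  174
196  232  230  219  200  234  144  179  198  217   64   |    228  226  216  197  231  158  180  196  227  159
```

Contact was at the same height on the right, with the tip about 0.3 px (1 mm) off the dot's centre. To be sure, I'll rest on it once more with a small correction, then lay the stylus back.

```bash
sed -i 's/\[-.0004,-.0002,0\]/[-.0009,.0003,0]/' touch.py; python3 touch.py R; cat > back.py <<'E'
from h import *
S=np.load("sty.npz"); Q=quat(S["x"],S["z"]); g=np.load("gpose.npy")
env.move_l(up("R",.1)+TOFF,max_speed=.2); env.movep(g+[0,0,.2],Q); env.move_l(g+[0,0,.02],max_speed=.2)
hit=env.move_l(g+[0,0,.0005],max_speed=.03,f_stop=6)
print("hit",hit,get_tcp_pos()-g,np.round(get_force(),1),get_opening(),get_time_s())
E
python3 back.py
```

```text
hit True tip plate mm [17.  -2.6 46.5] 25.0667
[-0.49 -0.17  4.26] [-0.53 -0.83  6.57] [0.32 0.13 6.28] [-0.49 -0.56  6.35] [ 1.35 -0.16  5.4 ] 0.00801040730514909 [16.6 -2.6 46.3]
[-0.56  0.06  1.24] 26.9167
hit True [-0.00018999  0.00043233  0.00554596] [-0.3  0.8  0.2] 0.007948258124697972 30.5417
```

```bash
python3 - <<'E'
from h import *
g=np.load("gpose.npy")
for i in range(2):
    hit=env.move_l(g+[0,0,.0005],max_speed=.01,f_stop=5); print(hit,get_tcp_pos()-g,np.round(get_force(),1),np.round(get_wrist_torque(),2),get_time_s())
E
```

```text
False [-6.21402037e-05  3.25120841e-04  3.05372537e-04] [ 0.9  2.  -1.1] [0.29 0.16 0.14] 31.2667
False [-8.75710511e-05  3.11113254e-04  2.93934593e-04] [ 1.5  2.2 -1.5] [0.34 0.17 0.12] 31.5167
```

The stylus is fully down with only small forces, so the earlier stop was a brief groove-edge contact. Now I'll release, retreat and compare the rest with its first picture.

```bash
python3 - <<'E'
from h import *
g=np.load("gpose.npy"); S=np.load("sty.npz")
move_gripper(.016); move_gripper(.028); env.move_l(g+[0,0,.12],max_speed=.15); 
env.movep(np.array([.40,-.10,.38]),quat(np.array([1.,0,0]),np.array([0,0,-1.])))
print(get_time_s(),np.round(get_force(),1))
n="top"; im=np.mean([snapshot(n).astype(float) for _ in range(4)],0); np.save("end_top.npy",im)
cv2.imwrite("pics/end.png",im[...,::-1])
a0=cv2.imread("pics/top0.png")[...,::-1].astype(float)
r=np.load("rest.npy"); M=Rot.from_euler("z",r[2]).as_matrix()
# profile across the instruments outside and inside the rails, before vs after, at z=23.5 mm
for xx in(-60,-52,-48,48,56,64,72,80,88,94,98):
    ys=np.arange(-52,-23,2.); u=proj(n,np.c_[0*ys+xx,ys,0*ys+23.5]/1e3@M.T+np.r_[r[:2],0]).astype(np.float32)
    f=lambda I:cv2.remap(I.mean(2).astype(np.float32),u[:,0],u[:,1],cv2.INTER_LINEAR).ravel()
    print(xx,f(a0).astype(int),f(im).astype(int))
s=np.abs(im-a0).mean(2)[185:265,390:445]; s2=np.abs(im-np.load("top_avg.npy")).mean(2)[175:222,300:366]; print("rest diff max",s.max(),s.mean(),"table diff",s2.max(),s2.mean())
print(proj(n,np.array([.4,-.1,.38])))
E
```

```text
34.2583 [ 0.4 -0.5 -0. ]
-60 [164 163 161 160 159 152 152 147 146 150 155 159 166 166 167] [166 165 163 161 160 154 153 145 137 144 156 162 166 169 169]
-52 [163 162 160 158 156 154 165 193 213 209 197 181 168 167 168] [165 163 161 156 165 187 204 212 213 196 178 172 168 169 170]
-48 [166 166 167 166 165 166 175 195 214 209 191 178 170 166 165] [167 168 169 166 162 184 207 214 209 195 177 169 168 169 167]
48 [193 196 198 193 189 191 195 198 203 194 179 180 189 194 194] [195 197 199 191 183 190 201 194 187 181 171 176 189 196 196]
56 [176 177 176 176 174 169 180 197 197 185 173 166 163 166 169] [178 178 177 177 177 180 192 203 199 188 175 168 165 167 170]
64 [176 176 176 176 175 174 175 181 181 178 170 160 161 163 165] [177 177 177 176 173 180 196 204 194 184 172 162 163 164 167]
72 [172 172 172 172 171 169 170 184 193 182 170 163 161 163 164] [174 174 174 174 175 184 197 195 187 177 165 163 163 164 166]
80 [171 171 171 171 172 171 185 201 198 188 176 166 162 164 166] [173 173 173 173 172 172 185 192 185 177 171 168 166 166 166]
88 [173 172 172 173 174 176 180 185 185 182 175 167 167 167 168] [174 174 174 175 175 186 203 206 198 189 179 171 170 169 169]
94 [175 175 176 176 173 170 178 191 192 187 183 177 174 172 171] [176 177 177 178 179 181 189 193 187 178 174 175 175 174 172]
98 [177 178 178 178 177 174 171 180 184 181 178 176 175 175 174] [178 179 179 179 181 187 194 187 179 176 174 175 176 176 175]
rest diff max 136.5 5.786022727272728 table diff 178.5 34.11969428325811
[[374.9303146  202.59291195]][ WARN:0@3.162] global loadsave.cpp:1063 imwrite_ Unsupported depth image for selected encoder is fallbacked to CV_8U.
```

```bash
python3 - <<'E'
from h import *
S=np.load("sty.npz"); g=np.load("gpose.npy")
env.movep(g+[0,0,.2],quat(S["x"],S["z"]))
im=np.mean([snapshot("top").astype(float) for _ in range(4)],0); d=np.abs(im-np.load("top_avg.npy")).mean(2)
print("table diff",d[178:215,303:366].max(),d[178:215,303:366].mean(),"cast",d[183:205,310:332].max(), get_time_s())
E
```

```text
table diff 82.0 2.550604175604176 cast 2.625 35.7667
```

```bash
python3 - <<'E'
from h import *
im=np.mean([snapshot("top").astype(float) for _ in range(4)],0); d=np.abs(im-np.load("top_avg.npy")).mean(2)
y,x=np.where(d[178:215,303:366]>12); print(sorted(zip(x+303,y+178))[:12],len(x),x.min()+303,x.max()+303,y.min()+178,y.max()+178,"knob",d[195:213,338:353].max())
E
```

```text
[(np.int64(303), np.int64(204)), (np.int64(303), np.int64(205)), (np.int64(303), np.int64(206)), (np.int64(303), np.int64(207)), (np.int64(303), np.int64(208)), (np.int64(303), np.int64(209)), (np.int64(303), np.int64(210)), (np.int64(303), np.int64(211)), (np.int64(303), np.int64(212)), (np.int64(303), np.int64(213)), (np.int64(303), np.int64(214)), (np.int64(304), np.int64(206))] 33 303 307 204 214 knob 2.375
```

The only difference is the robot arm at the crop's left edge. The knob and cast are unchanged since the clamping.

```bash
python3 -c "
from rig import *
print(job.sign_off(),get_time_s())"
```

```text
the job is handed in; nothing more can be done
the job is handed in; nothing more can be done
```

I turned the knob past its click and the cast is clamped; I touched the left dot and then the right (twice, at about 5–6 N, within about 1 mm by the camera), laid the stylus back in its grooves, and handed the job in at about 36 s.

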